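# Three coffee pods from the lever dispenser

## Task

Three guests are waiting at the self-service coffee bar. Press the lever of the dispenser that holds the brown coffee pods exactly three times, each time all the way down and then letting it spring fully back up, so that three pods drop into its tray and the rest stay in the stack. Do not touch the dispenser with the green tea pods.

Things in the scene. Friction and masses are not known exactly. Their poses are not given: they have to be found in the camera images.
- coffee_pad (a point): Top middle of the orange pad (46 x 44 mm) on the sprung lever, on the robot's side of the white dispenser with brown pods. At rest 198 mm up. Pressed straight down it goes 47 to 50 mm to a hard stop, 3 N at first, 8 N at the bottom; let go, it springs up in 0.5 s. Moves with the lever; at rest its x runs level from pad to magazine and tray (dispenser turned up to 20 degrees), y left, z up.
- third_pod (a point): Centre of the third brown coffee pod from the bottom of five: a disc 44 mm across, 16 mm thick, 16 g. Starts 130 mm above the counter; a full press pushes the lowest pod out into the tray. It should end in the grey tray beyond the magazine (157 to 291 mm from the coffee pad along its x, 112 mm wide, 45 mm deep).
- fourth_pod (a point): Centre of the fourth brown pod from the bottom, a disc like the third. Starts 146 mm above the counter and drops 16 mm when the lever is back up after each pod let out. It must stay in the clear magazine (58 mm square, axis 135 mm from the coffee pad along its x, top 187 mm above the counter), ending lowest, 98 mm above the counter.
- tea_dispenser: The other dispenser, same make and size, with green pods, fixed left or right of the coffee one; not to be touched. Origin on the counter under its magazine's axis, x from its lever towards its tray, z up. Its orange pad's middle is 135 mm along -x, 198 mm up; the pad's edge is 158 mm along -x, the tray's end 156 mm along +x; 112 mm wide; lever between two white cheeks 178 mm high.

How it is judged (in metres and radians):
On the way, in this order (a step that is already met when the one before it is completed fails the run):
1. first press: the coffee lever goes down (height (world z) of coffee_pad below 0.17 m).
2. the lever is back up and the stack has come down by the first pod (height (world z) of coffee_pad above 0.188 m and height (world z) of fourth_pod between 0.124 and 0.136 m), for 0.1 s.
3. second press: the coffee lever goes down (height (world z) of coffee_pad below 0.17 m).
4. the lever is back up and the stack has come down by the second pod (height (world z) of coffee_pad above 0.188 m and height (world z) of fourth_pod between 0.108 and 0.12 m), for 0.1 s.
5. third press: the coffee lever goes down (height (world z) of coffee_pad below 0.17 m).
6. the lever is back up and the stack has come down by the third pod (height (world z) of coffee_pad above 0.188 m and height (world z) of fourth_pod between 0.092 and 0.104 m and x of fourth_pod in the frame of coffee_pad between 0.115 and 0.155 m and x of third_pod in the frame of coffee_pad between 0.155 and 0.295 m and y of third_pod in the frame of coffee_pad between -0.056 and 0.056 m and height (world z) of third_pod below 0.08 m), for 0.1 s.
At the end, for the whole second after the job is handed in: The third coffee pod lies in the coffee dispenser's tray (its centre within the tray's outline and lower than 80 mm), the fourth stands at the bottom of the magazine (centre 98 mm above the counter, within 6 mm) and the lever is fully up (pad top above 188 mm) (all of step 6); the robot touches nothing.
It fails at once if the tea dispenser is touched (more than 1.5 N) (contact force between anything else and tea_dispenser above 1.5 N).
It also fails if it takes over 38 s, if anything falls off the work surface, if the arm or the gripper's body presses on something with over 40 N, if the wrist force passes 120 N, or if a joint passes its speed limit or range.

## Robot

A 6-joint arm with a two-finger parallel gripper is mounted at the origin on the work surface. World frame = base frame: x ahead of the robot, y to its left, z up, the work surface at z = 0. Lengths are in m, angles in degrees, forces in N, time in s.
With the tool pointing down it reaches from about 0.375 to 0.925 m from the base axis. Payload 5.7 kg.
Tool frame: the origin (TCP) lies on the centre line of the jaws, within the pads' length; the fingertips stand manip.tcp_to_tips ahead of it and the grasp point (between the pads) lies 11 mm behind it (manip.tcp_to_tips is the distance from the TCP to the fingertips, in m); z points along the fingers, y is the direction in which the jaws open and shut (so a half turn about z gives the same grasp; the last joint's range is limited). The gripper opens to 85 mm and grips with 20 to 120 N. Pads are 22 mm wide; open, the fingers measure 114 mm over their backs; the gripper's body (76 mm by 85 mm) begins 54 mm behind the grasp point. The pads swing forward as they close: fully open they stand 13 mm farther back than shut.
Start: joints at [-80.506, 20.558, 86.54, -0, 72.909, -6.595], TCP at [0.166, -0.576, 0.239] pointing down, gripper open.
Joint ranges: [-170.27, 170.27], [-57.76, 135], [12.27, 136.19], [-55.21, 235.2], [11.17, 155.16], [-170.74, 170.74]. Speed limits (degrees/s): [136.94, 136.94, 180, 180, 180, 180].

## Interface

Orientations are given as a 3x3 rotation matrix whose columns are the frame's x, y, z axes.
In Python, from plant import manip gives the robot as it stands. The module is installed in compiled form; this text tells all that it offers.
- The arm moves only by the shell command python3 -m pendant 'ROWS' [FORCE]. ROWS is JSON, a list of rows, each a list of 7 numbers: the shift along the tool's x, y, z in m, then the turn, a rotation vector about the tool's x, y, z in rad, then the opening, from 0 (shut) to 1 (fully open). In form: [[dx, dy, dz, rx, ry, rz, grip], ...]. A call has 1 to 8 rows; each row shifts and turns the commanded pose from where the row before left it, along the tool's axes as they then stand; what a row does not reach is not made up. A row lasts 1/12 s, in which the tool goes at most 41.7 mm and 7.16 degrees, less where a joint would pass 70% of its speed; a pose out of reach is approached as far as the arm can. A call with a gripper value outside its range is refused whole. The fingers move at their own pace and stop on an object; FORCE is the grip in N (left out, the last holds). Time passes only in rows, so rows that do not move let the fingers close. It gives the time, the measured TCP pose, the force and the opening at its end, in the units of the state.
- manip.state(): the state, without advancing time (a new reading comes with each control period).
- manip.get_image(name): name is "scene" or "top"; returns a dict with "pixels" (400x640x3 uint8, red, green, blue), "camera_matrix" (3x3 intrinsics, pixels), "pose" (4x4, takes a point from camera to world coordinates). Camera axes: x right, y down, z forward; pixel columns grow to the right and rows downward; lengths in m; the calibration is good to about 2 mm. A picture is of the moment at which its call begins. There is no depth.
- manip.hand_in(): hands the job in, once; it reports no verdict.
The state is a dict: "time_s": time; "qpos": joint angles; "qd": joint speeds; "joint_torque": joint torques, N m; "position": TCP position; "tool_rot": TCP orientation; "force": force on the tool from outside, world axes, zero at the start; "moment": the same for the moment, N m; "opening": finger opening in m.
Only numpy, scipy, OpenCV 4.12 (cv2) and the standard library are available. Lean on these libraries where they do the work, as an engineer would, in place of code of your own. Each camera call takes 0.05 s, during which the arm holds its last target.

## Working session

There is one attempt and no reset: what is moved stays moved. The work goes in short steps, Python scripts to look and compute and a shell command to move; the robot and the scene stay as the last step left them, time stands still between calls to the robot, and variables do not carry over. Pictures are saved under pics/ and viewed, and the job is handed in when it is done.

```bash
mkdir -p pics; python3 - <<'E'
from plant import manip
import cv2,numpy as np
s=manip.state();print(s['time_s'],s['position'],np.round(s['tool_rot'],3),s['force'],s['opening'],manip.tcp_to_tips)
for n in ('scene','top'):
    d=manip.get_image(n);cv2.imwrite(f'pics/{n}0.png',d['pixels'][:,:,::-1]);np.savez(f'{n}0.npz',K=d['camera_matrix'],T=d['pose'],p=d['pixels']);print(n,d['camera_matrix'].tolist(),np.round(d['pose'],3).tolist())
E
```

```text
0.0 [ 0.16614627 -0.5758479   0.23846021] [[ 0.961  0.277 -0.   ]
 [ 0.277 -0.961  0.002]
 [ 0.    -0.002 -1.   ]] [0.38866814 0.36169419 0.1165967 ] 0.08533330433330548 0.008
scene [[507.8792904298455, 0.0, 314.1012268332562], [0.0, 507.8792904298455, 190.93978124007793], [0.0, 0.0, 1.0]] [[-0.099, 0.603, -0.791, 1.483], [0.995, 0.053, -0.085, 0.093], [-0.009, -0.796, -0.606, 0.831], [0.0, 0.0, 0.0, 1.0]]
top [[492.54493048712834, 0.0, 316.7794493463026], [0.0, 492.54493048712834, 194.89539426735158], [0.0, 0.0, 1.0]] [[0.026, -0.998, 0.054, 0.525], [-1.0, -0.025, 0.011, -0.033], [-0.01, -0.055, -0.998, 1.102], [0.0, 0.0, 0.0, 1.0]]
```

View pics/scene0.png

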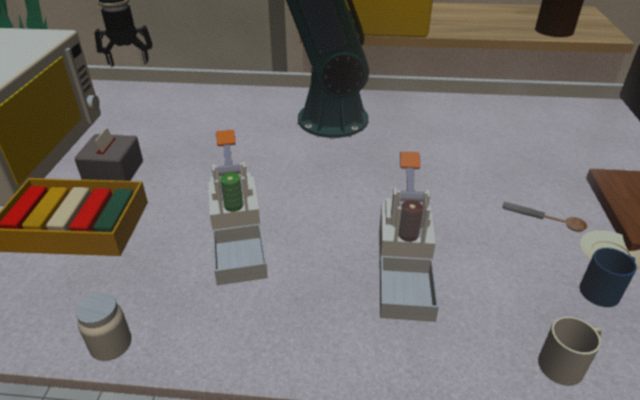

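View pics/top0.png

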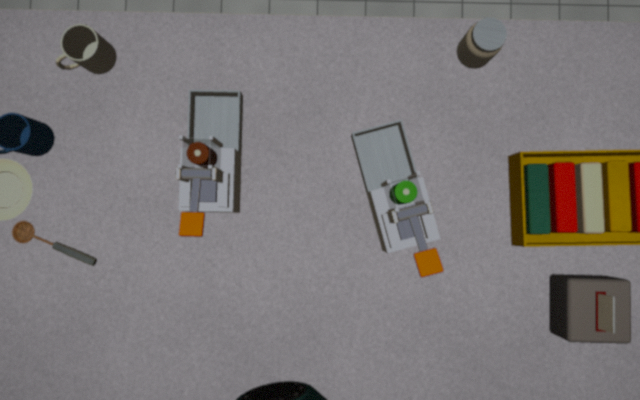

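The brown dispenser is on the left in the top view, with its pad near (192,224). The green one is on the right, pad near (429,262). In the scene view the brown pad is near (410,160) and the green pad near (226,138). I'll enlarge the pads.

```bash
python3 - <<'E'
import cv2,numpy as np
t=cv2.imread('pics/top0.png');s=cv2.imread('pics/scene0.png')
a=cv2.resize(t[80:250,160:270],None,fx=3.4,fy=3.4,interpolation=cv2.INTER_CUBIC)
b=cv2.resize(s[140:330,370:450],None,fx=3.04,fy=3.04,interpolation=cv2.INTER_CUBIC)
h=max(a.shape[0],b.shape[0]);f=lambda i:cv2.copyMakeBorder(i,0,h-i.shape[0],0,5,0)
cv2.imwrite('pics/crop.png',np.hstack([f(a),f(b)]))
for n,i in(('top',t),('scene',s)):
    hsv=cv2.cvtColor(i,cv2.COLOR_BGR2HSV);m=cv2.inRange(hsv,(4,190,130),(14,255,255))
    N,_,st,c=cv2.connectedComponentsWithStats(m)
    for k in range(1,N):
        if st[k,4]>60:print(n,st[k],c[k], cv2.minAreaRect(np.argwhere(_==k)[:,::-1].astype(np.float32)))
E
```

```text
scene [218 131  16  13 130] [224.58461538 137.21538462] ((225.13450622558594, 137.11380004882812), (11.211139678955078, 15.031233787536621), 85.2363510131836)
```

View pics/crop.png

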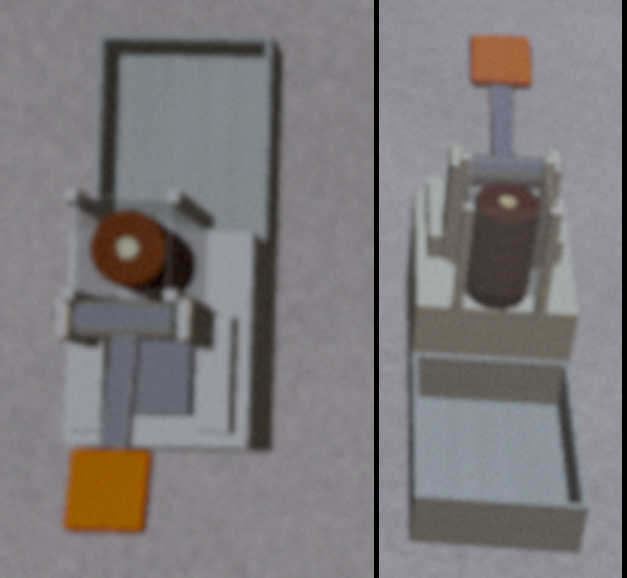

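Crop: in the top view the pad corners are at about (70,450), (152,448), (147,530) and (65,530). In the scene view they are at about (471,37), (529,36), (532,86) and (475,87). I'll triangulate these, and get the axis from the pad edges and the pods.

```bash
cat > h.py <<'E'
import numpy as np,cv2
C={n:np.load(n+'0.npz') for n in('top','scene')}
def ray(n,p):
    K,T=C[n]['K'],C[n]['T'];d=T[:3,:3]@np.linalg.inv(K)@[*p,1];return T[:3,3],d
def atz(n,p,z):
    o,d=ray(n,p);return o+d*(z-o[2])/d[2]
def tri(pt,ps):
    M=[]
    for n,p in(('top',pt),('scene',ps)):
        T=np.linalg.inv(C[n]['T']);M.append(C[n]['K']@T[:3])
    X=cv2.triangulatePoints(M[0],M[1],np.array(pt,float),np.array(ps,float))[:,0];return X[:3]/X[3]
T=lambda u,v:(160+(u+.5)/3.4-.5,80+(v+.5)/3.4-.5)
S=lambda u,v:(370+(u-379+.5)/3.04-.5,140+(v+.5)/3.04-.5)
E
python3 - <<'E'
from h import *
tc=[(70,450),(152,448),(147,530),(65,530)]; sc=[(475,87),(532,86),(529,36),(471,37)]
# match: top img left = +y, up = +x ; scene: right=+y, down=+x
sc=[(532,84),(475,85),(471,37),(529,36)]
P=np.array([tri(T(*a),S(*b)) for a,b in zip(tc,sc)]);print(P.round(4),P.mean(0))
Q=np.array([atz('top',T(*a),.198) for a in tc]);print(Q.round(4),Q.mean(0))
Q2=np.array([atz('scene',S(*a),.198) for a in sc]);print(Q2.round(4),Q2.mean(0))
for A in(Q,Q2):
  print('ang edges',[np.degrees(np.arctan2(*(A[i]-A[j])[1::-1])).round(1) for i,j in((0,3),(1,2))],[np.degrees(np.arctan2(-(A[i]-A[j])[0],(A[i]-A[j])[1])).round(1) for i,j in((0,1),(3,2))])
c=Q.mean(0)
m=atz('top',T(127,248),.170);print('pod',m,tri(T(127,248),S(507,202)),'dist',np.linalg.norm((m-c)[:2]),'ang',np.degrees(np.arctan2(*(m-c)[1::-1])))
# tray far rim z~.045?
for a in((105,40),(278,40)):print(atz('top',T(*a),.045))
# tea
for p in((429,262),(404,192)):print('tea',atz('top',p,.198 if p[0]>420 else .17))
print(np.array([atz('top',p,.198) for p in((414,252),(437,248),(443,271),(420,277))]))
E
```

```text
[[0.5369 0.2293 0.1884]
 [0.5391 0.1867 0.1861]
 [0.4947 0.1843 0.1991]
 [0.4936 0.2274 0.2018]] [0.5160659  0.2069525  0.19385259]
[[0.5367 0.2278 0.198 ]
 [0.5389 0.1834 0.198 ]
 [0.4947 0.1844 0.198 ]
 [0.4935 0.2287 0.198 ]] [0.51594394 0.20606976 0.198     ]
[[0.5515 0.2261 0.198 ]
 [0.5563 0.1854 0.198 ]
 [0.4928 0.1847 0.198 ]
 [0.4878 0.228  0.198 ]] [0.52211422 0.20608108 0.198     ]
ang edges [np.float64(-1.2), np.float64(-1.3)] [np.float64(2.9), np.float64(1.5)]
ang edges [np.float64(-1.7), np.float64(0.6)] [np.float64(6.7), np.float64(6.7)]
pod [0.65113037 0.2084381  0.17      ] [0.6513961  0.20749558 0.16851711] dist 0.13520716807317637 ang 1.0036675684364953
[0.80173788 0.26019283 0.045     ]
[0.80431079 0.149134   0.045     ]
tea [ 0.45743285 -0.22989119  0.198     ]
tea [ 0.58573642 -0.187042    0.17      ]
[[ 0.47482584 -0.20237569  0.198     ]
 [ 0.48318857 -0.24409467  0.198     ]
 [ 0.44184514 -0.25549564  0.198     ]
 [ 0.42989506 -0.2139394   0.198     ]]
```

The pad is at about (0.516, 0.206, 0.198) with a yaw of about 1°. The pod top triangulates to z 0.1685 against 0.170 expected, and it lies 135.2 mm from the pad as stated. I'll raise and shut the gripper, then cross on the robot's side of the tea dispenser, whose pad edge is at x≈0.43.

```bash
python3 -m pendant '[[0,0,-0.04,0,0,0,0],[0,0,-0.04,0,0,0,0],[0.026,-0.03,0,0,0,0,0],[0.026,-0.03,0,0,0,0,0],[0.026,-0.03,0,0,0,0,0],[0.026,-0.03,0,0,0,0,0],[0.026,-0.03,0,0,0,0,0],[0.026,-0.03,0,0,0,0,0]]' 20
```

```text
time_s: 0.77
position: [0.2664, -0.3582, 0.3189]
tool_rot: [[0.961, 0.277, -0.0], [0.277, -0.961, 0.001], [0.0, -0.001, -1.0]]
force: [0.5, 0.1, 1.1]
opening: -0.0
```

```bash
python3 -m pendant '[[0.026,-0.03,0,0,0,0,0],[0.026,-0.03,0,0,0,0,0],[0.026,-0.03,0,0,0,0,0],[0.026,-0.03,0,0,0,0,0],[0.026,-0.03,0,0,0,0,0],[0.026,-0.03,0,0,0,0,0],[0.026,-0.03,0,0,0,0,0],[0.026,-0.03,0,0,0,0,0]]'
python3 -m pendant '[[0.026,-0.03,0,0,0,0,0],[0.026,-0.03,0,0,0,0,0],[0.026,-0.03,0,0,0,0,0],[0.026,-0.03,0,0,0,0,0],[0,0,0,0,0,0,0],[0,0,0,0,0,0,0]]'
```

```text
time_s: 1.43
position: [0.3997, -0.07, 0.3193]
tool_rot: [[0.961, 0.277, 0.0], [0.277, -0.961, -0.0], [0.0, 0.0, -1.0]]
force: [0.8, -0.7, 0.6]
opening: -0.0002
time_s: 1.93
position: [0.4664, 0.0738, 0.3188]
tool_rot: [[0.96, 0.281, -0.001], [0.281, -0.96, 0.0], [-0.001, -0.0, -1.0]]
force: [-0.2, -0.4, -0.0]
opening: 0.0001
```

```bash
python3 -m pendant '[[0.021,-0.0283,0,0,0,0,0],[0.021,-0.0283,0,0,0,0,0],[0.021,-0.0283,0,0,0,0,0],[0.021,-0.0283,0,0,0,0,0],[0,0,0.035,0,0,0,0],[0,0,0.035,0,0,0,0],[0,0,0.02,0,0,0,0],[0,0,0,0,0,0,0]]'
python3 - <<'E'
from plant import manip
import cv2,numpy as np
s=manip.state();print(s['time_s'],s['position'],s['force'])
o=[]
for n,sl in (('scene',np.s_[60:230,340:500]),('top',np.s_[80:280,120:300])):
    d=manip.get_image(n);p=d['pixels'][sl][:,:,::-1];o.append(cv2.resize(p,(390,int(390*p.shape[0]/p.shape[1])),interpolation=cv2.INTER_CUBIC))
h=max(x.shape[0] for x in o)
cv2.imwrite('pics/a1.png',np.hstack([cv2.copyMakeBorder(x,0,h-x.shape[0],0,5,0) for x in o]))
E
```

```text
time_s: 2.6
position: [0.5118, 0.2016, 0.2245]
tool_rot: [[0.961, 0.276, -0.01], [0.276, -0.961, -0.003], [-0.01, 0.0, -1.0]]
force: [-0.4, 0.1, -0.3]
opening: 0.0001
2.6 [0.51182023 0.20163061 0.22450115] [-0.36412241  0.13508894 -0.32602237]
```

View pics/a1.png

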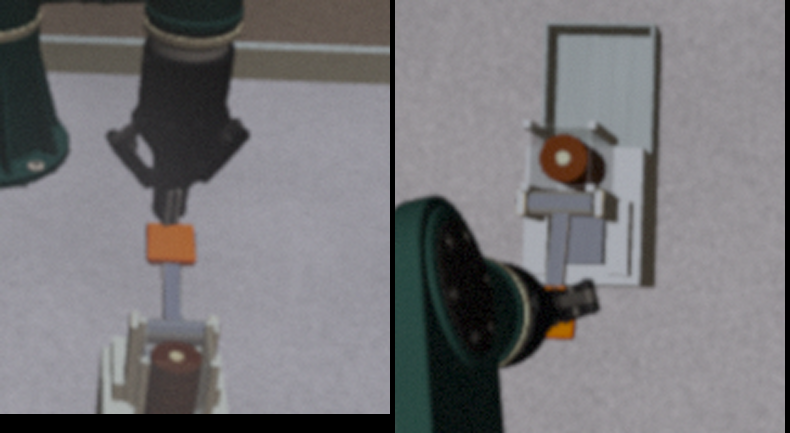

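The scene view shows the shut fingertips (~(170,215)) centred on the orange pad (~(170,243)), and the top view agrees. First press.

```bash
python3 -m pendant '[[0.004,-0.002,0.015,0,0,0,0],[0,0,0.02,0,0,0,0],[0,0,0.02,0,0,0,0],[0,0,0.008,0,0,0,0],[0,0,0,0,0,0,0],[0,0,0,0,0,0,0]]'
```

```text
time_s: 3.2
position: [0.5205, 0.2071, 0.1691]
tool_rot: [[0.961, 0.276, 0.003], [0.276, -0.961, 0.002], [0.003, -0.001, -1.0]]
force: [-4.0, 0.8, 6.8]
opening: -0.0002
```

```bash
python3 -m pendant '[[0,0,0.007,0,0,0,0],[0,0,0.003,0,0,0,0],[0,0,0,0,0,0,0],[0,0,0,0,0,0,0]]'
```

```text
time_s: 3.53
position: [0.5213, 0.2072, 0.1607]
tool_rot: [[0.961, 0.276, 0.006], [0.276, -0.961, 0.002], [0.006, -0.0, -1.0]]
force: [-3.3, 0.7, 13.0]
opening: -0.0001
```

```bash
python3 -m pendant '[[0,0,0.002,0,0,0,0],[0,0,0.001,0,0,0,0],[0,0,0,0,0,0,0],[0,0,0,0,0,0,0]]'
```

```text
time_s: 3.87
position: [0.5214, 0.2072, 0.1601]
tool_rot: [[0.961, 0.276, 0.007], [0.276, -0.961, 0.002], [0.007, -0.0, -1.0]]
force: [-10.6, -1.8, 31.9]
opening: 0.0001
```

The force rises to 32 N with no travel, so that's the hard stop. Releasing and looking.

```bash
python3 -m pendant '[[0,0,-0.035,0,0,0,0],[0,0,-0.036,0,0,0,0],[0,0,0,0,0,0,0],[0,0,0,0,0,0,0],[0,0,0,0,0,0,0],[0,0,0,0,0,0,0],[0,0,0,0,0,0,0],[0,0,0,0,0,0,0]]'
python3 -m pendant '[[0,0,0,0,0,0,0],[0,0,0,0,0,0,0],[0,0,0,0,0,0,0],[0,0,0,0,0,0,0]]'
cat > look.py <<'E'
import sys
from plant import manip
import cv2,numpy as np
s=manip.state();print(s['time_s'],s['position'],s['force'])
o=[]
for n,sl in (('scene',np.s_[130:330,350:470]),('top',np.s_[80:250,120:300])):
    d=manip.get_image(n);p=d['pixels'][sl][:,:,::-1];o.append(cv2.resize(p,(350,int(350*p.shape[0]/p.shape[1])),interpolation=cv2.INTER_CUBIC))
h=max(x.shape[0] for x in o)
cv2.imwrite(sys.argv[1],np.hstack([cv2.copyMakeBorder(x,0,h-x.shape[0],0,5,0) for x in o]))
E
python3 look.py pics/a2.png
```

```text
time_s: 4.53
position: [0.5183, 0.2068, 0.2233]
tool_rot: [[0.961, 0.277, -0.002], [0.277, -0.961, -0.0], [-0.002, -0.0, -1.0]]
force: [-0.8, -0.2, 0.7]
opening: -0.0
time_s: 4.87
position: [0.5188, 0.2072, 0.2241]
tool_rot: [[0.961, 0.277, -0.0], [0.277, -0.961, -0.0], [-0.0, -0.0, -1.0]]
force: [0.7, -0.9, 0.5]
opening: -0.0001
4.8667 [0.51884359 0.2071634  0.2240779 ] [ 0.7226919  -0.89661702  0.5471403 ]
```

View pics/a2.png

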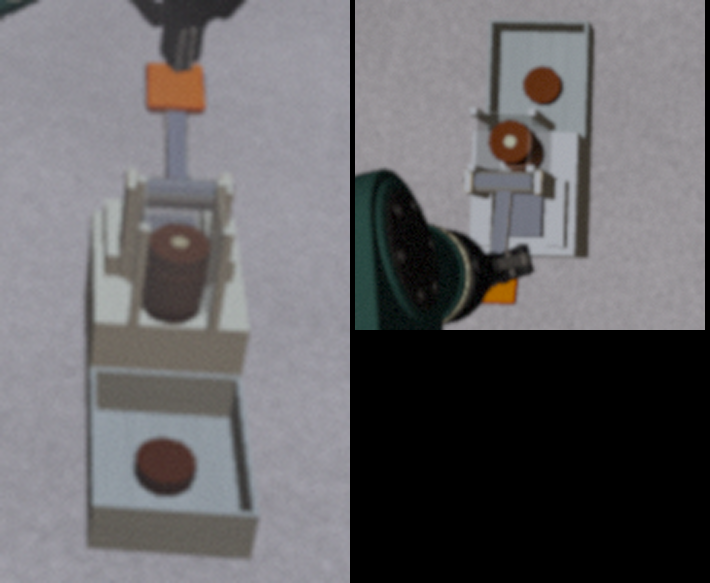

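One brown pod lies in the tray (scene crop (165,466)), the stack is one lower and the pad is back up. Second press, same depth.

```bash
python3 -m pendant '[[-0.002,0,0.018,0,0,0,0],[0,0,0.02,0,0,0,0],[0,0,0.018,0,0,0,0],[0,0,0.01,0,0,0,0],[0,0,0.004,0,0,0,0],[0,0,0.001,0,0,0,0],[0,0,0,0,0,0,0],[0,0,0,0,0,0,0]]'
```

```text
time_s: 5.63
position: [0.5176, 0.2072, 0.1588]
tool_rot: [[0.961, 0.278, 0.003], [0.278, -0.961, 0.001], [0.004, -0.0, -1.0]]
force: [-14.3, -3.0, 44.0]
opening: 0.0005
```

```bash
python3 -m pendant '[[0,0,-0.035,0,0,0,0],[0,0,-0.036,0,0,0,0],[0,0,0,0,0,0,0],[0,0,0,0,0,0,0],[0,0,0,0,0,0,0],[0,0,0,0,0,0,0],[0,0,0,0,0,0,0],[0,0,0,0,0,0,0]]'
python3 -m pendant '[[0,0,0,0,0,0,0],[0,0,0,0,0,0,0],[0,0,0,0,0,0,0],[0,0,0,0,0,0,0]]'
python3 look.py pics/a3.png
```

```text
time_s: 6.3
position: [0.5162, 0.2064, 0.223]
tool_rot: [[0.961, 0.277, -0.003], [0.277, -0.961, -0.001], [-0.003, -0.0, -1.0]]
force: [0.7, -0.1, 0.5]
opening: -0.0001
time_s: 6.63
position: [0.517, 0.2066, 0.2242]
tool_rot: [[0.961, 0.277, -0.0], [0.277, -0.961, 0.0], [-0.0, -0.0, -1.0]]
force: [0.7, -0.9, -0.9]
opening: -0.0003
6.6333 [0.51697162 0.20659957 0.22418052] [ 0.73099848 -0.85038219 -0.94446333]
```

View pics/a3.png

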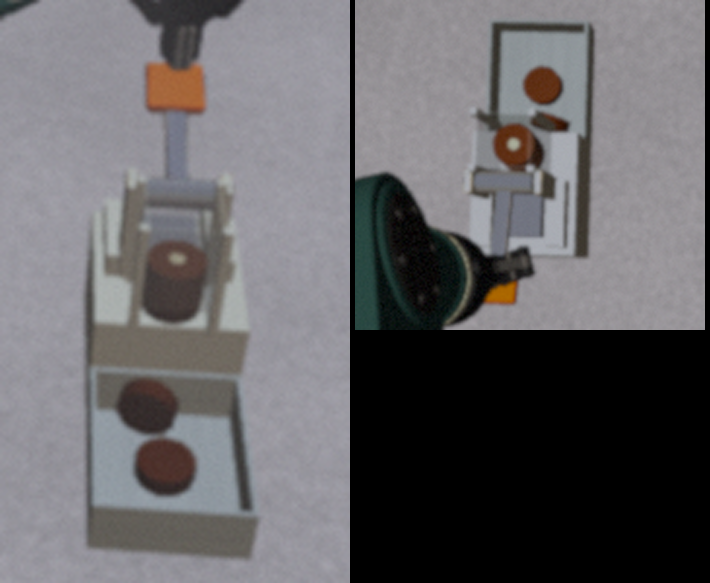

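Second pod dropped: it leans on the tray's near wall inside the tray (scene crop (148,405)). The stack is down to three and the pad is up. Third and last press.

```bash
python3 -m pendant '[[0,0,0.018,0,0,0,0],[0,0,0.02,0,0,0,0],[0,0,0.018,0,0,0,0],[0,0,0.01,0,0,0,0],[0,0,0.003,0,0,0,0],[0,0,0.001,0,0,0,0],[0,0,0,0,0,0,0],[0,0,0,0,0,0,0]]'
```

```text
time_s: 7.4
position: [0.5178, 0.2072, 0.1591]
tool_rot: [[0.961, 0.277, 0.004], [0.277, -0.961, 0.001], [0.004, -0.0, -1.0]]
force: [-11.1, -1.7, 36.6]
opening: -0.0002
```

```bash
python3 -m pendant '[[0,0,-0.035,0,0,0,0],[0,0,-0.04,0,0,0,0],[0,0,-0.04,0,0,0,0],[0,0,0,0,0,0,0],[0,0,0,0,0,0,0],[0,0,0,0,0,0,0],[0,0,0,0,0,0,0],[0,0,0,0,0,0,0]]'
python3 -m pendant '[[0,0,0,0,0,0,0],[0,0,0,0,0,0,0],[0,0,0,0,0,0,0],[0,0,0,0,0,0,0]]'
python3 look.py pics/a4.png
```

```text
time_s: 8.07
position: [0.5159, 0.2063, 0.2676]
tool_rot: [[0.961, 0.277, -0.003], [0.277, -0.961, -0.001], [-0.003, -0.0, -1.0]]
force: [0.2, -0.7, -0.1]
opening: -0.0002
time_s: 8.4
position: [0.5169, 0.2065, 0.2689]
tool_rot: [[0.961, 0.277, -0.001], [0.277, -0.961, -0.0], [-0.001, -0.0, -1.0]]
force: [0.4, 0.1, 0.3]
opening: 0.0003
8.4 [0.51687597 0.20653788 0.26892747] [0.36346556 0.1338683  0.2778346 ]
```

View pics/a4.png

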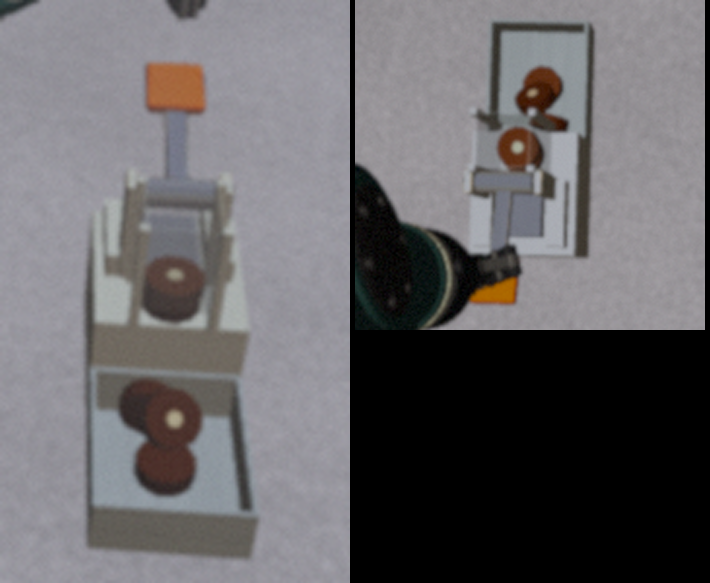

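All three pods are in the tray, the last leaning on the other two (light spot at scene (174,420), top (533,93)). Two remain in the magazine (spot at scene (175,274), top (517,147)). I'll check heights by triangulation.

```bash
python3 - <<'E'
from h import *
S2=lambda u,v:(350+(u+.5)/2.917-.5,130+(v+.5)/2.917-.5)
T2=lambda u,v:(120+(u-355+.5)/1.944-.5,80+(v+.5)/1.944-.5)
c=np.array([.516,.206,0])
for n,t,s in(('third spot',(533,93),(174,420)),('stack top',(517,147),(175,274))):
    X=tri(T2(*t),S2(*s));print(n,X.round(4),'rel pad',(X-c).round(3))
print('pad corners scene@.198',[atz('scene',S2(*p),.198).round(3) for p in((148,65),(203,64))])
E
python3 look.py pics/a5.png
```

```text
third spot [0.7235 0.2112 0.0442] rel pad [0.207 0.005 0.044]
stack top [0.6524 0.2076 0.1215] rel pad [0.136 0.002 0.122]
pad corners scene@.198 [array([0.493, 0.186, 0.198]), array([0.488, 0.229, 0.198])]
8.5 [0.51698876 0.20658261 0.26919754] [-0.19703502  0.23517566 -0.37701589]
```

View pics/a5.png

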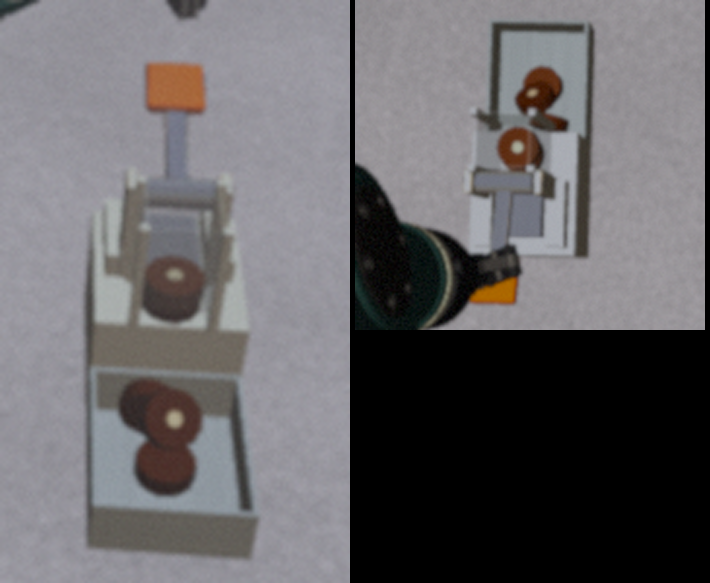

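Nothing has changed between the two pictures. The third pod is at z≈0.044, the stack top is at 0.1215 (0.122 expected), and the pad corners are where they were at rest. Handing in.

```bash
python3 -c "
from plant import manip
print(manip.hand_in())"
```

```text
the job is handed in; nothing more can be done
None
```

I pressed the coffee lever three times with the shut fingertips, each time to the hard stop (32, 44 and 37 N), and let it spring back up each time. I handed the job in at about 8.6 s.

**Last checks:**
- **Pods in the tray:** all three dropped pods are there. The third pod is 207 mm from the pad along its x and about 44 mm up. It leans on the other two rather than lying flat, but it did not move between the last two pictures.
- **Pods in the magazine:** two remain. The top of the stack measured 121.5 mm against 122 mm expected, which puts the fourth pod at about 98 mm.
- **Lever:** the pad is back at its rest position, with the gripper clear and about 63 mm above it.
- **Tea dispenser:** the planned path kept clear of it, and the wrist force stayed near zero on the way past.

**Disagreements:** placed at the stated 198 mm height, the pad's centre came out 6 mm further along x in the scene view than in the top view, because the pad's front face blurred into its edge. I used the top view, which agreed with the given 135 mm from pad to magazine.

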